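# Scan a spare-part carton and push it into the shelf bay that is tall enough

## Robot

A 6-joint arm with a two-finger parallel gripper is mounted at the origin on the work surface. World frame = base frame: x ahead of the robot, y to its left, z up, the work surface at z = 0. Lengths are in mm, angles in degrees, forces in N, time in s.
With the tool pointing down it reaches from about 350 to 850 mm from the base axis. Payload 8.1 kg.
Tool frame: the origin (TCP) lies midway between the tips of the shut fingers; the grasp point (between the pads) lies 19 mm behind it; z points along the fingers, y is the line along which they close (so a half turn about z gives the same grasp; the last joint's range is limited). The gripper opens to 85 mm and grips with 20 to 120 N. Pads are 22 mm wide; open, the fingers measure 114 mm over their backs; the gripper's body (76 mm by 85 mm) begins 54 mm behind the grasp point. The pads swing forward as they close: fully open they stand 13 mm farther back than shut.
Start: joints at [-69.752, 7.471, 85.268, -0, 87.261, -4.893], TCP at [254.932, -543.153, 231.292] pointing down, gripper open.
Joint ranges: [-169.43, 169.43], [-51.17, 129.36], [1.28, 143.12], [-76.62, 256.62], [0, 156.53], [-152.29, 152.29]. Speed limits (degrees/s): [136.94, 136.94, 159.86, 180, 180, 180].

## Interface

Orientations are given as [roll, pitch, yaw] about the fixed x, y, z axes, in that order (R = Rz(yaw) Ry(pitch) Rx(roll)).
In Python, from bench import r gives the robot as it stands.
- The arm moves only by the tool step_arm, never from a script. Its arguments are lists of equal length, an entry for each row: "delta_pos": the shift along the world's x, y, z in units of 200 mm (1.0 is 200 mm), a list of three; "spin": the turn about the world's z in units of 180 degrees (1.0 is 180 degrees). In form: {"delta_pos": [[dx, dy, dz], ...], "spin": [spin, ...]}. A call has 1 to 8 rows; each row shifts and turns the commanded pose from where the row before left it; what a row does not reach is not made up. A row lasts 1/8 s, in which the tool goes at most 62.5 mm and 10.7 degrees, less where a joint would pass 70% of its speed; a pose out of reach is approached as far as the arm can. A call with a number of a shift or a turn outside -1 to 1 is refused whole. A call with a gripper value outside its range is refused whole. "gripper" is the opening, from -1 (shut) to 1 (fully open), set as the call begins (left out, the last holds). The fingers move at their own pace and stop on an object; "squeeze" is the grip in N (left out, the last holds). Time passes only in rows, so rows that do not move let the fingers close. It gives the time, the measured TCP pose, the force, the opening and the grip force at its end, in the units of the state.
- r.sense(): the state, without advancing time (a new reading comes with each control period).
- r.snapshot(name): name is "scene" or "top" or "wrist"; returns a dict with "pixels" (480x640x3 uint8, blue, green, red), "fx", "fy", "cx", "cy" (pixels), "camera_from_world" (4x4, takes a point from world to camera coordinates). Camera axes: x right, y up, looking along -z (the intrinsics and any distortion apply to the point x, -y, -z); pixel columns grow to the right and rows downward; lengths in mm; the calibration is good to about 2 mm. The wrist camera is an equidistant fisheye: a pixel r from the principal point sees the ray r / f radians off the axis. A picture is of the moment at which its call begins. There is no depth.
- r.hand_in(): hands the job in; it is judged then, once.
The state is a dict: "time": time; "joint_pos": joint angles; "qd": joint speeds; "joint_efforts": joint torques, N m; "tool_pos": TCP position; "tcp_rot": TCP orientation; "ft_force": force on the tool from outside, world axes, zero at the start; "wrist_torque": the same for the moment, N m; "finger_gap": finger opening in mm; "grip_force": force on a finger pad.
Only numpy, scipy, OpenCV 4.12 (cv2) and the standard library are available. Lean on these libraries where they do the work, as an engineer would, in place of code of your own. Each camera call takes 0.05 s, during which the arm holds its last target. There are 200 camera calls.

## Task

Book in the new part: pick up the hand scanner and, while the tall carton still stands out on the counter, hold the scanner still for a good second about a hand's width (12 cm) from the carton's barcode, its beam slanting down onto the middle of the barcode and its scan line running across the bars. Lay the scanner back on its rubber mat, belly down and wholly on the mat, and push the carton, upright and straight, into the one shelf bay that is high enough for it until it is fully home against the back stop. Leave everything else where it is.

Things in the scene. Friction and masses are not known exactly. Their poses are not given: they have to be found in the camera images.
- scanner_mid (a point): Hand scanner, 165 long, lying belly down on the mat: straight grey handle 34 wide (y) and 36 high, free of head from x = -80 to +20 of this point, and a head 50 wide and 40 high at its +x end. This point is the middle of the grip, half-way up (18 above the belly), close to the balance point. Axes: x along the scanner to its nose, z up. 0.22 kg. In this frame the window lies at (72, 0, -6).
- window (a point): Centre of the dark window on the slanted underside of the nose. Its x axis is the beam, 45 degrees below the scanner's own x; its y axis is the scan line. Reads by itself (no trigger) at 70 to 170 mm, label's middle within 15 mm of the beam along this z and 25 mm along this y, scan line within 20 degrees of the label's long side, beam 30 degrees or more below level.
- scanner_nose (a point): Foremost end of the scanner, on its centre line, 85 mm ahead of scanner_mid.
- scanner_tail (a point): Rear end of the scanner, on its centre line, 80 mm behind scanner_mid.
- scanner: The scanner as a whole; origin on the centre line of its belly, 10 mm ahead of scanner_mid; same axes.
- mat: Black rubber mat fixed to the counter, 210 (its x) x 110 (its y), 4 thick; origin at the centre of its underside. The scanner lies on it at the start.
- carton_mid (a point): Centre of the tall cardboard carton, 100 (x) x 95 (y) x 78 high, half-way up; about 0.45 kg, loose on the counter, too wide to grasp, to be pushed. At the start its x axis points away from the robot to within 0.35 rad, towards the bays.
- label (a point): Centre of the barcode label, on the middle of the carton's top, 78 above the counter, same axes as the carton. White, 60 (x) x 36 (y). The bars run along y, side by side along x: the scan line must lie along the label's x, the scanner looking along the carton's +y or -y.
- carton: The tall carton; origin at the centre of its underside, same axes.
- tall_home (a point): Where carton_mid is when the carton is fully home in the tall bay. x points into the bay, y to its left. From here the bay's side walls run from x = -45 to +55, its slatted top from -41 to +53, and the stop's face is at +50: the carton's front stands 5 mm out of the bay when home.
- bay_tall: Tall bay: fixed cream metal bridge shelf on the counter, no floor, 130 wide between 6 thick side walls, clear height 98, top surface at 104, open front facing the robot (-x), a stop 30 high across the back. Origin 5 mm nearer the robot than tall_home, at the counter. Tall and low bay may change places.
- low_mid (a point): Middle of the low bay, the same kind of shelf with only 58 clear height (top surface at 64): the carton does not go under it.
- flat_carton: flat plain cardboard carton 130 x 100 x 45 high, no label; not to be handled. Origin at the centre of its underside.
- loose_bin: small open blue stock bin 130 (its y) x 100 (x) x 70 high; bystander. Origin at the centre of its underside.
- jar: glass jar, 64 across, 80 high; bystander. Origin at the centre of its underside.
- tape: roll of tape lying flat, 100 across, 24 high; bystander. Origin at the centre of its underside.
- driver: screwdriver lying on the counter, 190 long; bystander. Origin at the centre of its underside.
- pulley: aluminium belt pulley, 64 across, 30 high, lying on top of the low shelf bay; bystander. Origin at the centre of its underside.
- mug: white mug 80 across, 90 high; bystander. Origin at the centre of its underside.
Not all that is in view belongs to the job. Leave any pink or purple look-alike of the bay_tall alone. Of the things that look like the scanner, the larger one is meant.

How it is judged:
By the outcome, as a careful person would: the job done as asked, in the order asked, and still so for the second after the job is handed in, with the robot touching nothing.
It also fails if it takes over 72 s, if anything falls off the work surface, if the arm or the gripper's body presses on something with over 40 N, if the wrist force passes 120 N, or if a joint passes its speed limit or range.

## Working session

There is one attempt and no reset: what is moved stays moved. The work goes in short steps, Python scripts to look and compute and a tool call to move; the robot and the scene stay as the last step left them, time stands still between calls to the robot, and variables do not carry over. Pictures are saved under pics/ and viewed, at most 10 in all, crops included, and the job is handed in when it is done.

Besides the shell and the picture viewer there is one more tool, called after "Emit:" by a JSON object that holds its "name" and its "arguments", one argument or row to a line. step_arm: Moves the arm, as the interface text tells. Shifts and turns lie within -1 to 1; 1 stands for 200 mm of shift or 180 degrees of turn. Its arguments: {"type":"object","properties":{"delta_pos":{"type":"array","items":{"type":"array","items":{"type":"number","minimum":-1,"maximum":1}}},"spin":{"type":"array","items":{"type":"number","minimum":-1,"maximum":1}},"gripper":{"type":"number"},"squeeze":{"type":"number"}},"required":["delta_pos","spin"]}

```bash
ls; mkdir -p pics; cat > h.py <<'E'
import numpy as np, cv2
from bench import r
def snap(n):
    s=r.snapshot(n); s['T']=np.array(s['camera_from_world']); return s
def ray(s,u,v,fish=False):
    x=(u-s['cx'])/s['fx']; y=(v-s['cy'])/s['fy']
    if fish:
        t=np.hypot(x,y); k=np.sin(t)/t if t>1e-9 else 1; d=np.array([x*k,-y*k,-np.cos(t)])
    else: d=np.array([x,-y,-1.])
    R=s['T'][:3,:3]; return -R.T@s['T'][:3,3], R.T@d
def onz(s,u,v,z,fish=False):
    o,d=ray(s,u,v,fish); return (o+d*(z-o[2])/d[2])[:2]
def proj(s,p):
    c=s['T'][:3,:3]@np.array(p,float)+s['T'][:3,3]; return s['cx']+s['fx']*c[0]/-c[2], s['cy']+s['fy']*-c[1]/-c[2]
E
python3 - <<'E'
from h import *
for n in('top','scene'):
    s=snap(n); cv2.imwrite(f'pics/{n}0.png',s['pixels']); np.savez(f'{n}0.npz',**s); print(n,s['fx'],s['cx'],s['cy'],ray(s,320,240))
E
```

```text
pics
top 535.8354982907621 310.90522049676423 240.32482441326877 (array([ 396.38573432,  -72.0917323 , 1558.63567905]), array([ 0.09862043, -0.01975887, -0.99507389]))
scene 453.26136315247896 320.5717468958463 244.404909913153 (array([ 975.64570852, -756.44173195, 1390.63141971]), array([-0.30683469,  0.44010956, -0.84395028]))
```

View pics/top0.png

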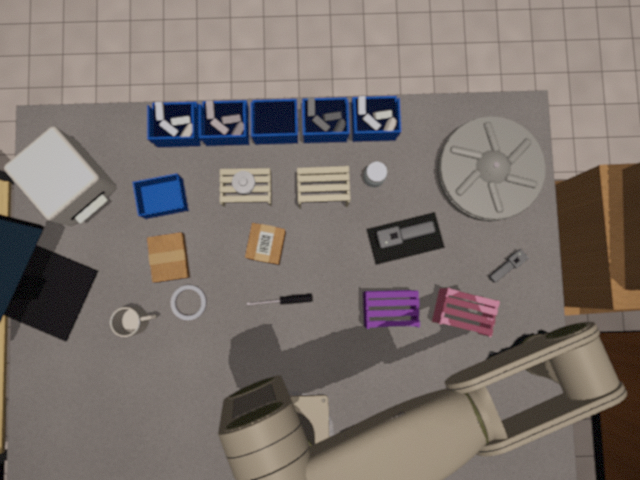

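View pics/scene0.png

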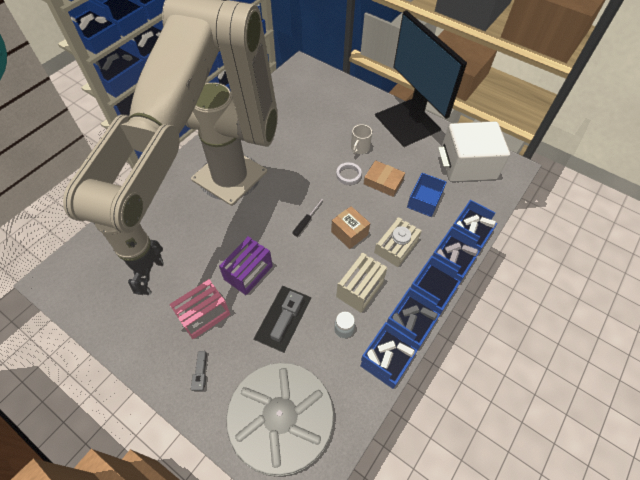

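The top view shows the carton at (266,244), the low bay with pulley at (245,185), the tall bay at (323,185) and the large scanner on its mat at (405,237), head to the left. The pink and purple bays and the small scanner at (510,265) are decoys.

```bash
python3 - <<'E'
from h import *
s=dict(np.load('top0.npz')); im=s['pixels']
c=cv2.resize(im[150:280,205:455],None,fx=3.2,fy=3.2,interpolation=cv2.INTER_CUBIC); cv2.imwrite('pics/c0.png',c)
hsv=cv2.cvtColor(im,cv2.COLOR_BGR2HSV)
def big(m,roi):
    z=np.zeros(m.shape,np.uint8);x0,y0,x1,y1=roi;z[y0:y1,x0:x1]=m[y0:y1,x0:x1]
    cs,_=cv2.findContours(z,cv2.RETR_EXTERNAL,cv2.CHAIN_APPROX_NONE); return max(cs,key=cv2.contourArea)
def rep(n,m,roi,z):
    k=big(m,roi); w=np.array([onz(s,*(p[0]),z) for p in k],np.float32); b=cv2.minAreaRect(w); print(n,np.round(cv2.boxPoints(b)).tolist(),np.round(b[0],1),np.round(b[1],1),round(b[2],1))
rep('carton',((hsv[...,1]>70)&(hsv[...,0]<25)).astype(np.uint8),(235,215,295,275),78)
rep('label',((hsv[...,1]<60)&(hsv[...,2]>110)).astype(np.uint8),(253,228,280,262),78)
rep('mat',(hsv[...,2]<45).astype(np.uint8),(355,200,455,275),4)
cream=((hsv[...,0]>15)&(hsv[...,0]<35)&(hsv[...,1]>30)&(hsv[...,2]>120)).astype(np.uint8)
k=cv2.morphologyEx(cream,cv2.MORPH_CLOSE,np.ones((7,7)))
rep('tall',k,(290,155,357,212),104); rep('low',k,(212,155,277,212),64)
m=((hsv[...,2]>60)).astype(np.uint8); 
rep('scan',cv2.morphologyEx(m,cv2.MORPH_OPEN,np.ones((2,2))),(374,220,437,250),36)
print(onz(s,376,170,80))
E
```

```text
carton [[477.0, 14.0], [578.0, -8.0], [600.0, 88.0], [499.0, 111.0]] [538.6  51.3] [ 99.  103.3] 77.3
label [[506.0, 41.0], [566.0, 27.0], [575.0, 65.0], [514.0, 78.0]] [540.2  52.8] [38.2 62.2] 77.5
mat [[478.0, -263.0], [522.0, -460.0], [622.0, -438.0], [578.0, -241.0]] [ 549.8 -350.7] [102.4 202.1] 12.6
tall [[642.0, -42.0], [643.0, -190.0], [748.0, -189.0], [746.0, -41.0]] [ 694.8 -115.3] [104.8 148.5] 0.6
low [[638.0, 35.0], [758.0, 34.0], [760.0, 179.0], [640.0, 180.0]] [698.9 107. ] [144.9 120.2] 89.3
scan [[515.0, -276.0], [551.0, -438.0], [602.0, -427.0], [566.0, -265.0]] [ 558.4 -351.5] [ 52.1 166.1] 12.4
[ 735.91842102 -264.77180487]
```

View pics/c0.png

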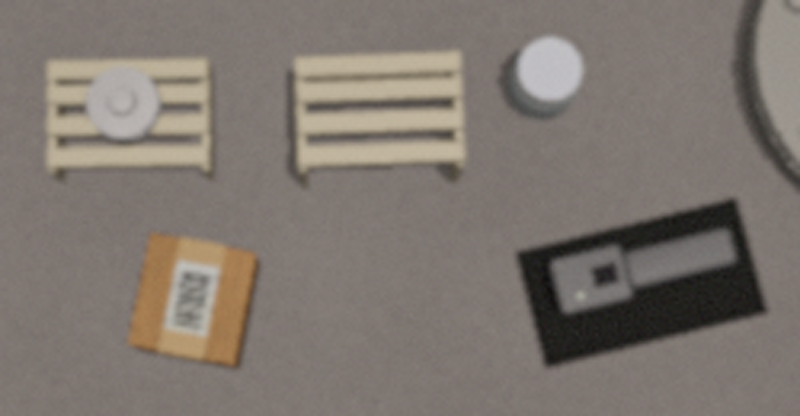

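```bash
python3 - <<'E'
from h import *
q=r.sense(); print(q)
s=dict(np.load('scene0.npz'))
from cv2 import cvtColor
# check in scene view: project
for p in [(558.9,-354,36),(539.5,52,78),(642,-42,104),(642,-190,104),(748,-189,104),(746,-41,104)]: print(p,np.round(proj(s,p),1))
E
```

```text
{'time': 0.1, 'joint_pos': array([-6.97516899e+01,  7.51148542e+00,  8.53223057e+01,  8.24773139e-04,
        8.72630938e+01, -4.89255005e+00]), 'qd': array([-5.72082273e-02, -8.31271941e-02, -1.04098297e-01, -7.23665475e-03,
        2.63595814e-02, -8.43100053e-05]), 'joint_efforts': array([ 2.89569194e-03, -5.70952427e+01, -5.01941013e+01, -3.25351675e-05,
        8.11773527e-03, -1.00432956e-04]), 'tool_pos': array([ 254.76402998, -542.67703195,  230.34903786]), 'tcp_rot': array([-1.79903538e+02, -9.08381962e-03,  2.51408125e+01]), 'ft_force': array([-0.02508327,  0.91710938, -1.03342094]), 'wrist_torque': array([ 0.00536379, -0.00850385,  0.00698017]), 'grip_force': 0.0, 'finger_gap': 85.51738703210842}
(558.9, -354, 36) [283.5 316.4]
(539.5, 52, 78) [350.1 221.9]
(642, -42, 104) [360.5 251.3]
(642, -190, 104) [334.9 283.5]
(748, -189, 104) [363.1 301.3]
(746, -41, 104) [387.4 267.3]
```

Emit:
{"name": "step_arm", "arguments": {
  "delta_pos": [
    [0.19, 0.118, -0.05],
    [0.19, 0.118, -0.05],
    [0.19, 0.118, -0.05],
    [0.19, 0.118, -0.05],
    [0.19, 0.118, -0.05],
    [0.19, 0.118, -0.05],
    [0.19, 0.118, -0.05],
    [0.19, 0.118, -0.05]
  ],
  "spin": [0.0537, 0.0537, 0.0537, 0.0537, 0.0537, 0.0537, 0.0537, 0.0537],
  "gripper": 1
}}

```text
time: 1.1
tool_pos: [559.8, -353.2, 150.3]
tcp_rot: [-180.0, -0.0, 102.8]
ft_force: [0.5, -0.3, 0.2]
finger_gap: 85.3
grip_force: 0.0
```

Emit:
{"name": "step_arm", "arguments": {
  "delta_pos": [
    [0, 0, 0],
    [0, 0, 0]
  ],
  "spin": [0, 0]
}}

```text
time: 1.35
tool_pos: [558.5, -354.2, 150.7]
tcp_rot: [-179.9, -0.0, 102.4]
ft_force: [-0.4, 0.5, -0.3]
finger_gap: 85.8
grip_force: 0.0
```

```bash
python3 - <<'E'
from h import *
s=snap('wrist'); cv2.imwrite('pics/w1.png',s['pixels']); np.savez('w1.npz',**s); print(s['fx'],s['cx'],s['cy'],ray(s,320,240,True)); q=r.sense(); print(q['time'],q['tool_pos'],q['tcp_rot'],q['joint_pos'])
E
```

```text
371.64829954431775 327.24446400405714 236.94343378105836 (array([ 543.85399923, -283.6056042 ,  292.75102961]), array([ 0.04383704, -0.28984794, -0.95606824]))
1.4 [ 558.31055928 -354.81130459  151.14118984] [-1.79964657e+02 -4.83775300e-03  1.02380961e+02] [-3.68622841e+01  1.95442706e+01  7.97312261e+01 -2.39248611e-02
  8.07512425e+01 -4.92393959e+01]
```

View pics/w1.png

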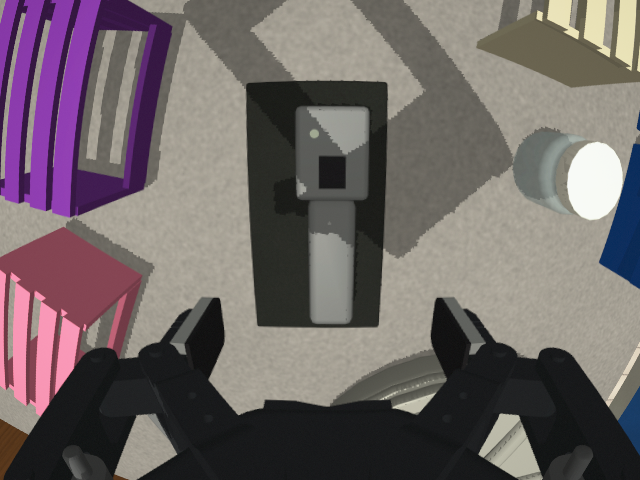

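The wrist view shows the scanner with nose edge at (333,106), tail edge at (331,323) and handle between columns 309 and 354. The mat corners are (247,83), (387,82), (379,327) and (258,326).

```bash
python3 - <<'E'
from h import *
s=dict(np.load('w1.npz'))
f=lambda u,v,z:np.round(onz(s,u,v,z,True),1)
n=f(332.5,107,42);t=f(331,322,38);a=f(309.5,250,38);b=f(354.5,250,38)
d=n-t; print('nose',n,'tail',t,np.hypot(*d),np.degrees(np.arctan2(d[1],d[0])),'mid',t+d/np.hypot(*d)*80,'handle',a,b,(a+b)/2)
h=[f(296.5,150,44),f(369,150,44)];print('head',h,(h[0]+h[1])/2)
m=np.array([f(247,83,4),f(387,82,4),f(379,327,4),f(258,326,4)],np.float32); print(m.tolist(),cv2.minAreaRect(m))
E
```

```text
nose [ 544.  -267.9] tail [ 577.8 -424.6] 160.30386770131284 102.17214327799034 mid [ 560.93203519 -346.39851815] handle [ 549.7 -369.9] [ 581.5 -362.9] [ 565.6 -366.4]
head [array([ 526.8, -301.2]), array([ 574. , -290.7])] [ 550.4  -295.95]
[[475.20001220703125, -259.5], [580.5, -236.39999389648438], [625.7999877929688, -439.8999938964844], [519.2000122070312, -462.6000061035156]] ((550.2354125976562, -349.758056640625), (108.98807525634766, 208.4800567626953), 12.373164176940918)
```

Emit:
{"name": "step_arm", "arguments": {
  "delta_pos": [
    [0.015, 0.0175, -0.2],
    [0, 0, -0.2],
    [0, 0, -0.18],
    [0, 0, -0.135],
    [0, 0, 0]
  ],
  "spin": [0, 0, 0, 0, 0]
}}

```text
time: 2.02
tool_pos: [559.1, -350.5, 5.7]
tcp_rot: [-179.8, -0.2, 102.3]
ft_force: [0.5, -0.6, -0.2]
finger_gap: 85.6
grip_force: 0.0
```

Emit:
{"name": "step_arm", "arguments": {
  "delta_pos": [
    [0, 0, 0],
    [0, 0, 0],
    [0, 0, 0],
    [0, 0, 0],
    [0, 0, 0]
  ],
  "spin": [0, 0, 0, 0, 0],
  "gripper": -1,
  "squeeze": 50
}}

```text
time: 2.65
tool_pos: [562.9, -351.6, 10.1]
tcp_rot: [179.9, 0.1, 102.5]
ft_force: [-1.6, 0.1, 6.7]
finger_gap: 33.2
grip_force: 51.7
```

Emit:
{"name": "step_arm", "arguments": {
  "delta_pos": [
    [0, 0, 0.1],
    [0, 0, 0.2],
    [0, 0, 0.2],
    [-0.02, 0.1, 0.1],
    [-0.06, 0.25, 0.1],
    [-0.06, 0.25, 0.035],
    [-0.06, 0.25, 0],
    [-0.04, 0.2, 0]
  ],
  "spin": [0, 0, 0, -0.01, -0.04, -0.04, -0.03, -0.02]
}}

```text
time: 3.65
tool_pos: [513.3, -138.9, 156.5]
tcp_rot: [180.0, -0.0, 77.2]
ft_force: [-0.6, -0.1, -2.4]
finger_gap: 33.4
grip_force: 50.6
```

Emit:
{"name": "step_arm", "arguments": {
  "delta_pos": [
    [-0.03, 0.13, 0],
    [-0.0135, 0.07, 0],
    [0, 0, 0],
    [0, 0, 0]
  ],
  "spin": [0, 0, 0, 0]
}}

```text
time: 4.15
tool_pos: [505.5, -101.7, 155.6]
tcp_rot: [180.0, 0.0, 77.2]
ft_force: [-0.0, -0.0, -1.9]
finger_gap: 33.5
grip_force: 50.6
```

```bash
python3 - <<'E'
from h import *
s=snap('wrist'); cv2.imwrite('pics/w2.png',s['pixels']); np.savez('w2.npz',**s); q=r.sense(); print(q['time'],q['tool_pos'],q['tcp_rot'],q['finger_gap'],q['joint_pos'])
E
```

```text
4.2 [ 505.46228245 -101.84176124  155.4565647 ] [1.79985311e+02 2.14198466e-02 7.72215046e+01] 33.47805473754941 [-1.70759194e+01 -2.85198556e+00  1.03897741e+02 -2.06424503e-02
  7.89379927e+01 -4.29346891e+00]
```

View pics/w2.png

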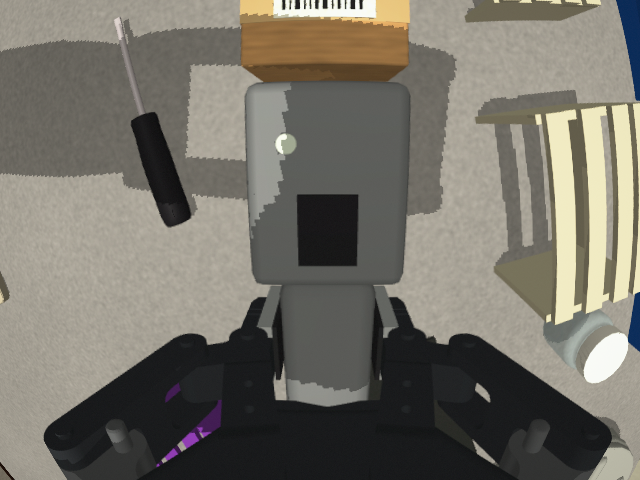

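The scanner's axis (column 328) lines up with the label (columns 273–376 at row 17). The carton's near top edge runs from (241,23) to (410,23).

```bash
python3 - <<'E'
from h import *
s=dict(np.load('w2.npz'))
f=lambda u,v,z:onz(s,u,v,z,True)
y=np.array([np.cos(np.radians(77.2)),np.sin(np.radians(77.2))])
a,b=f(241,23,78),f(410,23,78); l=(f(273,17,78)+f(376,17,78))/2
print(a,b,np.hypot(*(b-a)),'ctr',(a+b)/2+47.5*y,'yaw',np.degrees(np.arctan2(*(b-a)[::-1])),'labelnear',l,l+18*y)
n=f(328,83,175);print('nose',n,(n-[505.4,-101.4])@y, f(328,282,190))
E
```

```text
[487.64224558  45.52047462] [585.25775374  23.15701077] 100.14445540587575 ctr [546.9735533   80.65833702] yaw -12.903640593757162 labelnear [536.43769806  36.87274698] [540.42557102  54.42543536]
nose [526.11476857 -16.16713072] 87.7041032965227 [512.27686775 -76.8176335 ]
```

Emit:
{"name": "step_arm", "arguments": {
  "delta_pos": [
    [0, 0, 0],
    [0, 0, 0],
    [0, 0, 0],
    [0, 0, 0],
    [0, 0, 0],
    [0, 0, 0],
    [0, 0, 0],
    [0, 0, 0]
  ],
  "spin": [0, 0, 0, 0, 0, 0, 0, 0]
}}

```text
time: 5.2
tool_pos: [505.2, -100.8, 155.3]
tcp_rot: [180.0, -0.0, 77.3]
ft_force: [0.6, -0.1, -1.9]
finger_gap: 32.9
grip_force: 50.6
```

Emit:
{"name": "step_arm", "arguments": {
  "delta_pos": [
    [0, 0, 0],
    [0, 0, 0],
    [0, 0, 0],
    [0, 0, 0],
    [0, 0, 0],
    [0, 0, 0],
    [0, 0, 0],
    [0, 0, 0]
  ],
  "spin": [0, 0, 0, 0, 0, 0, 0, 0]
}}

```text
time: 6.2
tool_pos: [505.2, -100.8, 155.3]
tcp_rot: [-180.0, 0.0, 77.3]
ft_force: [0.2, 0.1, -2.9]
finger_gap: 33.2
grip_force: 50.6
```

```bash
python3 - <<'E'
from h import *
s=dict(np.load('w2.npz'))
f=lambda u,v,z:np.round(onz(s,u,v,z,True),1)
print(f(241,66,78),f(409,66,78))
# bay: near side edge slats at top z=104 and wall feet
for p in [(545,118),(553,320),(573,316)]: print(p,f(*p,104))
print(r.sense()['tool_pos'])
E
```

```text
[481.9  18.8] [578.3  -3.3]
(545, 118) [648.3 -45.4]
(553, 320) [ 648.2 -180.1]
(573, 316) [ 666.1 -182.7]
[ 505.20287804 -100.83221137  155.25672065]
```

Emit:
{"name": "step_arm", "arguments": {
  "delta_pos": [
    [0.02, -0.1, 0],
    [0.05, -0.22, 0],
    [0.06, -0.25, 0],
    [0.06, -0.25, 0],
    [0.05, -0.23, 0],
    [0.03, -0.13, 0],
    [0.0135, -0.07, -0.1],
    [0, 0, -0.15]
  ],
  "spin": [0.01, 0.02, 0.03, 0.03, 0.03, 0.02, 0, 0]
}}

```text
time: 7.2
tool_pos: [562.7, -353.0, 105.9]
tcp_rot: [179.9, 0.1, 102.4]
ft_force: [-0.4, 0.8, -1.9]
finger_gap: 33.3
grip_force: 50.6
```

Emit:
{"name": "step_arm", "arguments": {
  "delta_pos": [
    [0, 0, -0.2],
    [0, 0, -0.15],
    [0, 0, -0.08],
    [0, 0, -0.035],
    [0, 0, -0.015],
    [0, 0, 0],
    [0, 0, 0]
  ],
  "spin": [0, 0, 0, 0, 0, 0, 0]
}}

```text
time: 8.07
tool_pos: [562.6, -351.3, 10.5]
tcp_rot: [179.9, 0.1, 102.5]
ft_force: [-0.4, -0.8, -2.2]
finger_gap: 33.2
grip_force: 50.6
```

Emit:
{"name": "step_arm", "arguments": {
  "delta_pos": [
    [0, 0, -0.004],
    [0, 0, 0],
    [0, 0, 0]
  ],
  "spin": [0, 0, 0]
}}

```text
time: 8.45
tool_pos: [562.6, -351.3, 10.1]
tcp_rot: [179.9, 0.1, 102.5]
ft_force: [-2.3, 1.0, 5.6]
finger_gap: 33.6
grip_force: 51.6
```

Emit:
{"name": "step_arm", "arguments": {
  "delta_pos": [
    [0, 0, 0],
    [0, 0, 0],
    [0, 0, 0],
    [0, 0, 0],
    [0, 0, 0.05],
    [0, 0, 0.15],
    [0, 0, 0.25],
    [0, 0, 0.25]
  ],
  "spin": [0, 0, 0, 0, 0, 0, 0, 0],
  "gripper": 1
}}

```text
time: 9.45
tool_pos: [561.7, -350.7, 150.4]
tcp_rot: [-180.0, -0.0, 102.5]
ft_force: [1.0, -0.8, -1.1]
finger_gap: 85.8
grip_force: 0.0
```

Emit:
{"name": "step_arm", "arguments": {
  "delta_pos": [
    [0, 0.2, 0],
    [0, 0.3, 0],
    [0, 0.31, 0],
    [0, 0.31, 0],
    [0, 0.31, 0],
    [0, 0.31, 0],
    [0, 0.31, 0],
    [-0.018, 0.25, 0]
  ],
  "spin": [0, -0.02, -0.025, -0.025, -0.025, -0.025, -0.021, 0],
  "gripper": 0.4
}}

```text
time: 10.45
tool_pos: [558.3, 111.6, 149.6]
tcp_rot: [179.9, -0.0, 77.1]
ft_force: [0.8, 0.4, -0.1]
finger_gap: 59.7
grip_force: 0.0
```

Emit:
{"name": "step_arm", "arguments": {
  "delta_pos": [
    [0, 0.112, 0],
    [0, 0, -0.15],
    [0, 0, -0.2],
    [0, 0, -0.1425],
    [0, 0, -0.05],
    [0, 0, 0]
  ],
  "spin": [0, 0, 0, 0, 0, 0]
}}

```text
time: 11.2
tool_pos: [558.3, 131.5, 40.3]
tcp_rot: [-180.0, 0.0, 77.1]
ft_force: [0.7, -0.7, 0.8]
finger_gap: 59.7
grip_force: 0.0
```

```bash
python3 - <<'E'
from h import *
s=snap('top'); im=s['pixels']
cv2.imwrite('pics/t3.png',cv2.resize(im[150:280,205:455],None,fx=3.2,fy=3.2,interpolation=cv2.INTER_CUBIC)); q=r.sense(); print(q['time'],q['tool_pos'],q['tcp_rot'],q['finger_gap'],q['ft_force'])
E
```

```text
11.25 [559.12293796 131.62766846  41.2381263 ] [ 1.79925633e+02 -3.00253420e-02  7.70858996e+01] 59.835981765228574 [-0.23837832 -0.40414825 -0.21840983]
```

View pics/t3.png

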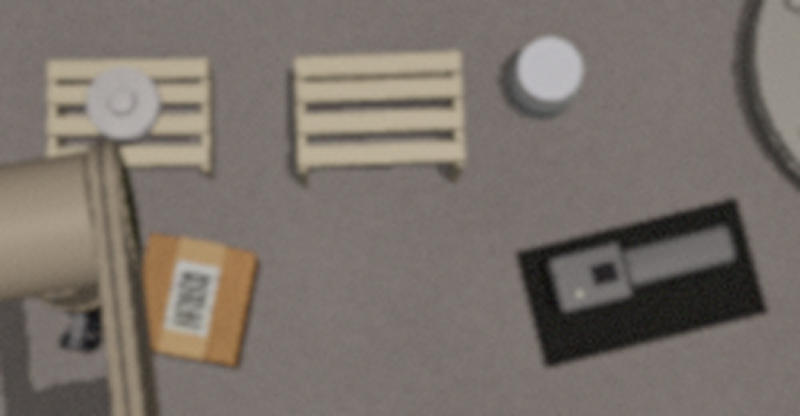

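Emit:
{"name": "step_arm", "arguments": {
  "delta_pos": [
    [-0.018, -0.08, 0],
    [-0.009, -0.04, 0],
    [-0.01, -0.06, 0],
    [-0.01, -0.08, 0],
    [-0.008, -0.09, 0],
    [-0.006, -0.09, 0],
    [-0.004, -0.09, 0],
    [-0.002, -0.09, 0]
  ],
  "spin": [0, 0, 0.007, 0.012, 0.014, 0.014, 0.013, 0.01]
}}

```text
time: 12.25
tool_pos: [545.2, 6.9, 41.0]
tcp_rot: [179.9, -0.0, 89.7]
ft_force: [-0.5, 3.0, 2.4]
finger_gap: 60.0
grip_force: 1.8
```

Emit:
{"name": "step_arm", "arguments": {
  "delta_pos": [
    [0, -0.09, 0],
    [0, -0.09, 0],
    [0, -0.07, 0],
    [0, -0.05, 0],
    [0, -0.02, 0],
    [0, 0, 0]
  ],
  "spin": [0.005, 0.005, 0, 0, 0, 0]
}}

```text
time: 13.0
tool_pos: [544.7, -56.9, 39.8]
tcp_rot: [-180.0, 0.0, 91.5]
ft_force: [-0.2, -0.3, -0.2]
finger_gap: 59.8
grip_force: 0.0
```

```bash
cat > m.py <<'E'
from h import *
s=snap('top'); np.savez('t.npz',**s); im=s['pixels']; hsv=cv2.cvtColor(im,cv2.COLOR_BGR2HSV)
def rep(n,m,roi,z):
    x0,y0,x1,y1=roi; q=np.zeros(m.shape,np.uint8); q[y0:y1,x0:x1]=m[y0:y1,x0:x1]
    cs,_=cv2.findContours(q,cv2.RETR_EXTERNAL,cv2.CHAIN_APPROX_NONE); k=max(cs,key=cv2.contourArea)
    w=np.array([onz(s,*(p[0]),z) for p in k],np.float32); b=cv2.minAreaRect(w); print(n,np.round(cv2.boxPoints(b)).tolist(),np.round(b[0],1),np.round(b[1],1),round(b[2],1))
rep('carton',((hsv[...,1]>70)&(hsv[...,0]<25)&(hsv[...,2]>70)).astype(np.uint8),(235,210,365,275),78)
rep('label',((hsv[...,1]<60)&(hsv[...,2]>130)).astype(np.uint8),(290,220,345,265),78)
q=r.sense(); print(q['time'],q['tool_pos'],q['tcp_rot'],q['ft_force'])
cv2.imwrite('pics/t4.png',cv2.resize(im[150:280,205:455],None,fx=3.2,fy=3.2,interpolation=cv2.INTER_CUBIC))
E
python3 m.py
```

```text
carton [[491.0, -164.0], [594.0, -167.0], [596.0, -126.0], [492.0, -122.0]] [ 543.4 -144.6] [ 41.6 103.5] 88.0
label [[476.0, -122.0], [598.0, -125.0], [602.0, -20.0], [479.0, -16.0]] [538.7 -70.8] [105.9 122.7] 88.3
13.05 [544.59157663 -56.64303111  39.66499187] [-1.79959526e+02  2.34335352e-02  9.14796407e+01] [ 0.09457954  0.43926887 -0.10952187]
```

Emit:
{"name": "step_arm", "arguments": {
  "delta_pos": [
    [0, 0.1, 0],
    [0, 0.05, 0.15],
    [0, 0, 0.25],
    [-0.05, 0, 0.25],
    [-0.1, -0.05, 0.15],
    [-0.1, -0.1, 0],
    [-0.1, -0.1, 0],
    [-0.1, -0.1, 0]
  ],
  "spin": [0, 0, -0.04, -0.055, -0.055, -0.055, -0.055, -0.055]
}}

```text
time: 14.05
tool_pos: [454.3, -95.8, 199.9]
tcp_rot: [-180.0, 0.0, 34.5]
ft_force: [-1.2, -1.0, 0.2]
finger_gap: 59.9
grip_force: 0.0
```

Emit:
{"name": "step_arm", "arguments": {
  "delta_pos": [
    [-0.05, -0.0925, 0],
    [0, 0, 0],
    [0, 0, 0],
    [0, 0, 0],
    [0, 0, 0],
    [0, 0, 0]
  ],
  "spin": [-0.055, -0.055, -0.055, -0.028, 0, 0]
}}

```text
time: 14.8
tool_pos: [445.0, -114.4, 199.9]
tcp_rot: [-180.0, 0.0, 0.2]
ft_force: [-0.9, 0.1, -0.0]
finger_gap: 59.6
grip_force: 0.0
```

```bash
python3 m.py; python3 - <<'E'
from h import *
s=snap('wrist'); cv2.imwrite('pics/w5.png',s['pixels']); np.savez('w5.npz',**s)
E
```

```text
carton [[533.0, -165.0], [594.0, -167.0], [597.0, -67.0], [536.0, -65.0]] [ 565.1 -116. ] [100.   61.6] 88.3
label [[475.0, -166.0], [536.0, -168.0], [538.0, -74.0], [477.0, -72.0]] [ 506.5 -119.8] [94.2 61.1] 88.3
14.85 [ 444.94017908 -114.47757315  199.90276281] [-1.79995895e+02  9.44255796e-03  1.80856845e-01] [-0.42624754 -0.60676802  0.23910609]
```

View pics/w5.png

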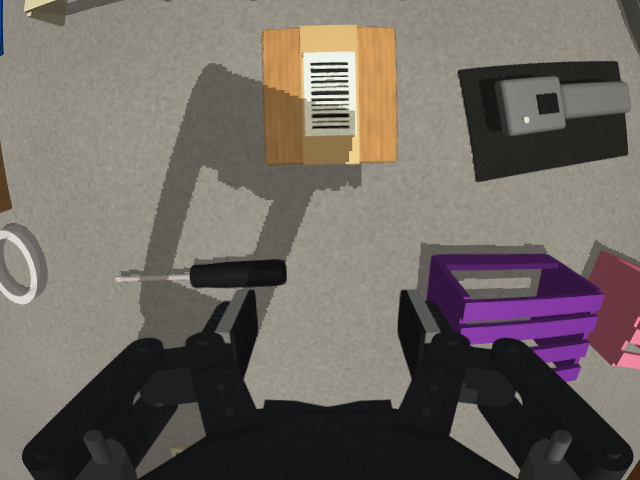

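The wrist view shows the carton's top corners at (263,30), (396,27), (397,161) and (265,163). The bay is out of view, so I'll move forward for one look.

Emit:
{"name": "step_arm", "arguments": {
  "delta_pos": [
    [0.15, 0, 0.05],
    [0.25, 0, 0.05],
    [0.2, 0, 0],
    [0.15, 0, 0],
    [0, 0, 0],
    [0, 0, 0]
  ],
  "spin": [0, 0, 0, 0, 0, 0]
}}

```text
time: 15.65
tool_pos: [594.4, -114.9, 219.6]
tcp_rot: [-180.0, 0.1, 0.1]
ft_force: [-0.6, 0.2, -0.6]
finger_gap: 59.8
grip_force: 0.0
```

```bash
python3 - <<'E'
from h import *
s=dict(np.load('w5.npz')); f=lambda u,v,z:np.round(onz(s,u,v,z,True),1)
print('carton',[f(*p,78) for p in [(263,30),(396,27),(397,161),(265,163)]],'driver',f(280,262,20))
s=snap('wrist'); cv2.imwrite('pics/w6.png',s['pixels']); np.savez('w6.npz',**s); print(r.sense()['tool_pos'])
E
```

```text
carton [array([592.4, -68.9]), array([ 595.1, -162.9]), array([ 496.9, -164.4]), array([495.1, -70. ])] driver [398.6 -70.8]
[ 594.26703098 -114.91680752  219.85521472]
```

View pics/w6.png

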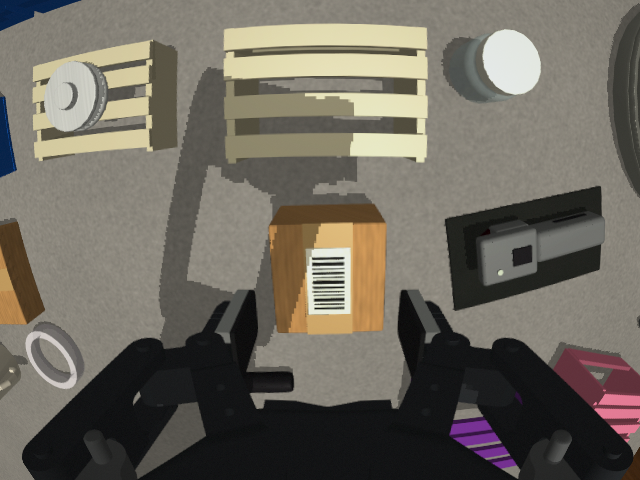

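The view shows the tall bay's slatted top: front edge from (225,161) to (427,161), back edge from (225,30) to (427,27). The carton's top front edge runs from (270,224) to (386,221).

```bash
python3 - <<'E'
from h import *
s=dict(np.load('w6.npz')); im=s['pixels']; f=lambda u,v,z:onz(s,u,v,z,True)
hsv=cv2.cvtColor(im,cv2.COLOR_BGR2HSV); m=((hsv[...,0]>18)&(hsv[...,0]<36)&(hsv[...,1]>35)).astype(np.uint8); m[:,:205]=0;m[:,445:]=0;m[175:]=0
m=cv2.morphologyEx(m,cv2.MORPH_OPEN,np.ones((3,3)))
P=np.argwhere(m)
for u in (250,290,330,370,405):
    c=P[P[:,1]==u][:,0]; print(u,c.min(),c.max(),f(u,c.min(),104).round(1),f(u,c.max()+1,104).round(1))
for v in (38,70,105,148):
    c=P[P[:,0]==v][:,1]; print(v,c.min(),c.max(),f(c.min(),v,104).round(1),f(c.max()+1,v,104).round(1))
print('carton',[f(*p,78).round(1) for p in [(270,224),(386,221),(384,331),(274,334)]])
E
```

```text
250 26 157 [743.7 -61.4] [648.9 -60.9]
290 24 156 [743.6 -89.3] [649.  -89.1]
330 23 156 [ 743.8 -116.8] [ 648.8 -116.8]
370 24 156 [ 743.7 -144.2] [ 649.1 -144.5]
405 26 157 [ 743.8 -168.7] [ 649.  -169.3]
38 223 426 [736.4 -42. ] [ 736.1 -184.4]
70 223 427 [712.6 -42.3] [ 712.4 -184.9]
105 223 427 [687.3 -42.2] [ 687.2 -185. ]
148 225 426 [656.7 -42.9] [ 656.6 -185. ]
carton [array([594.3, -69.4]), array([ 596.8, -161.5]), array([ 496.4, -165.4]), array([493.3, -67.4])]
```

Emit:
{"name": "step_arm", "arguments": {
  "delta_pos": [
    [-0.2, 0, 0],
    [-0.25, 0, 0],
    [-0.25, 0.005, -0.1],
    [0, 0, -0.25],
    [0, 0, -0.25],
    [0, 0, -0.2],
    [0, 0, -0.075],
    [0, 0, 0]
  ],
  "spin": [0, 0, 0, 0, 0, 0, -0.001, 0]
}}

```text
time: 16.7
tool_pos: [454.3, -113.8, 44.9]
tcp_rot: [-180.0, 0.1, -0.1]
ft_force: [0.6, 0.9, 1.0]
finger_gap: 60.1
grip_force: 0.0
```

Emit:
{"name": "step_arm", "arguments": {
  "delta_pos": [
    [0.08, 0, 0],
    [0.05, 0, 0],
    [0.05, 0, 0],
    [0.07, 0, 0],
    [0.08, 0, 0],
    [0.08, 0, 0],
    [0.08, 0, 0],
    [0.08, 0, 0]
  ],
  "spin": [0, 0, 0, 0, 0, 0, 0, 0]
}}

```text
time: 17.7
tool_pos: [569.4, -114.0, 45.3]
tcp_rot: [180.0, 0.0, -0.1]
ft_force: [-4.0, 0.8, 1.1]
finger_gap: 59.8
grip_force: 1.9
```

Emit:
{"name": "step_arm", "arguments": {
  "delta_pos": [
    [0.08, 0, 0],
    [0.08, 0, 0],
    [0.05, 0, 0],
    [0.03, 0, 0],
    [0.02, 0, 0],
    [0, 0, 0],
    [0, 0, 0]
  ],
  "spin": [0, 0, 0, 0, 0, 0, 0]
}}

```text
time: 18.58
tool_pos: [621.1, -114.0, 45.1]
tcp_rot: [180.0, -0.0, -0.1]
ft_force: [0.1, -0.2, 0.5]
finger_gap: 59.6
grip_force: 0.0
```

Now creep until the stop pushes back.

Emit:
{"name": "step_arm", "arguments": {
  "delta_pos": [
    [0.01, 0, 0],
    [0.01, 0, 0],
    [0.01, 0, 0],
    [0.01, 0, 0],
    [0, 0, 0]
  ],
  "spin": [0, 0, 0, 0, 0]
}}

```text
time: 19.2
tool_pos: [628.4, -114.0, 44.9]
tcp_rot: [-180.0, 0.1, -0.1]
ft_force: [-7.0, -0.9, 3.9]
finger_gap: 59.8
grip_force: 3.4
```

Emit:
{"name": "step_arm", "arguments": {
  "delta_pos": [
    [0.005, 0, 0],
    [0.005, 0, 0],
    [0, 0, 0]
  ],
  "spin": [0, 0, 0]
}}

```text
time: 19.58
tool_pos: [628.4, -114.1, 44.9]
tcp_rot: [-180.0, 0.3, -0.1]
ft_force: [-18.4, -0.8, 12.9]
finger_gap: 59.9
grip_force: 9.2
```

Emit:
{"name": "step_arm", "arguments": {
  "delta_pos": [
    [-0.02, 0, 0],
    [-0.1, 0, 0],
    [-0.2, 0, 0],
    [-0.1, 0, 0.2],
    [0, 0, 0.25],
    [0, 0, 0.25],
    [0, 0, 0.15],
    [0, 0, 0]
  ],
  "spin": [0, 0, 0, 0, 0, 0, 0, 0]
}}

```text
time: 20.58
tool_pos: [549.4, -114.5, 219.0]
tcp_rot: [179.9, -0.4, -0.1]
ft_force: [0.7, -0.1, 0.5]
finger_gap: 59.8
grip_force: 0.0
```

```bash
python3 - <<'E'
from h import *
s=snap('wrist'); cv2.imwrite('pics/w7.png',s['pixels']); np.savez('w7.npz',**s); print(r.sense()['tool_pos'])
E
```

```text
[ 548.22872421 -114.1740633   216.48334598]
```

View pics/w7.png

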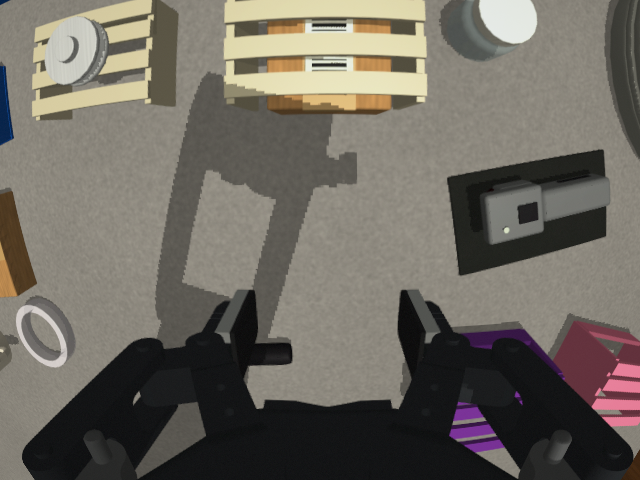

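The carton sits straight in the tall bay with its front edge at about row 110 between columns 267 and 391. The scanner lies on its mat.

```bash
python3 - <<'E'
from h import *
s=dict(np.load('w7.npz')); f=lambda u,v,z:onz(s,u,v,z,True).round(1)
im=s['pixels']; print(im[98:120:1,320].tolist())
for v in (106,110): print(f(268,v,78),f(390,v,78))
print(f(330,101,104), f(330,114,0))
E
```

```text
[[126, 189, 224], [126, 190, 224], [124, 189, 224], [125, 190, 224], [118, 179, 216], [96, 147, 178], [91, 139, 170], [74, 114, 140], [70, 110, 135], [70, 110, 135], [70, 109, 135], [61, 96, 117], [42, 68, 84], [36, 59, 74], [34, 56, 73], [41, 60, 75], [71, 80, 86], [80, 87, 90], [83, 90, 92], [83, 89, 92], [83, 90, 93], [83, 91, 94]]
[643.1 -70.4] [ 643.  -162.6]
[640.1 -70.4] [ 639.9 -162.7]
[ 643.8 -117. ] [ 640.  -117.9]
```

```bash
python3 -c "
from bench import r; print(r.hand_in())"
```

```text
the job is handed in; nothing more can be done
None
```

I held the scanner still about 12 cm from the barcode for over 2 seconds, laid it back on its mat, pushed the carton home against the stop in the tall bay, and handed the job in at about 21 s; no verdict came back.

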